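Close the filter housing with its hand nut

ROBOT

A 7-joint arm with a two-finger parallel gripper is mounted at the origin on the work surface. World frame = base frame: x ahead of the robot, y to its left, z up, the work surface at z = 0. Lengths are in m, angles in rad, forces in N, time in s.
With the tool pointing down it reaches from about 0.4 to 0.85 m from the base axis. Payload 10.4 kg.
Tool frame: the origin (TCP) lies between the finger pads; the fingertips stand tip_extent ahead of it and the grasp point (between the pads) lies 2 mm behind it (tip_extent is the distance from the TCP to the fingertips, in m); z points along the fingers, y is the direction in which the jaws open and shut (so a half turn about z gives the same grasp; the last joint's range is limited). The gripper opens to 87 mm and grips with 3 to 60 N. Pads are 19 mm wide; open, the fingers measure 117 mm over their backs; the gripper's body (75 mm by 190 mm) begins 51 mm behind the grasp point.
Start: joints at [-1.281, 0.332, -0.065, 1.46, 0.022, 1.35, -0.088], TCP at [0.192, 0.595, 0.212] pointing down, gripper open.
Joint ranges: [-2.6, 2.6], [-0.5, 2.12], [-1.47, 1.34], [0.16, 2.42], [-1.27, 4.41], [0.06, 2.06], [-2.6, 2.6]. Speed limits (rad/s): [2.22, 2.22, 2.79, 2.79, 3.14, 3.14, 3.14].

INTERFACE

Orientations are given as a unit quaternion [x, y, z, w].
In Python, from bench import read_state, camera, camera_params, close_job, tip_extent gives the robot as it stands. The module is installed in compiled form; this text tells all that it offers.
- The arm moves only by the tool send_rows, never from a script. Its argument "steps" is a list of rows, each a list of 7 numbers: the turn, a rotation vector about the tool's x, y, z in degrees, then the shift along the tool's x, y, z in m, then the gripper's target within -1 to 1 (shut at 1, half-way at 0, fully open at -1). In form: [[ax, ay, az, x, y, z, jaw], ...]. A call has exactly 10 rows; each row shifts and turns the pose as measured when the row begins, along the tool's axes as they then stand; what a row does not reach is not made up. A row lasts 1/10 s, in which the tool goes at most 50 mm and 8.59 degrees, less where a joint would pass 70% of its speed; a pose out of reach is approached as far as the arm can. A call with a gripper value outside its range is refused whole. The fingers move at their own pace and stop on an object; "force" is the grip in N (left out, the last holds). Time passes only in rows, so rows that do not move let the fingers close, or fill a call up. It gives the time, the measured TCP pose, the force and the opening at its end, in the units of the state.
- read_state(): the state, without advancing time (a new reading comes with each control period).
- camera(name): name is "side" or "top" or "wrist"; returns (picture, depth): 420x560x3 uint8, blue, green, red; 420x560 float32, m along the optical axis (not along the pixel's ray), 0 where there is no reading.
- camera_params(name): a dict with "camera_matrix" (3x3 intrinsics, pixels), "world_from_camera" (4x4, takes a point from camera to world coordinates). Camera axes: x right, y down, z forward; pixel columns grow to the right and rows downward; lengths in m; the calibration is good to about 2 mm. A picture is of the moment at which its call begins: read the wrist's pose just before it. camera_params takes no time and is no camera call; for the wrist camera it gives the pose at the moment of the call.
- close_job(): hands the job in, once; it reports no verdict.
The state is a dict: "time": time; "joint_positions": joint angles; "joint_vel": joint speeds; "joint_torque": joint torques, N m; "ee_pos": TCP position; "eef_rot": TCP orientation; "ft_force": force on the tool from outside, world axes, zero at the start; "torque": the same for the moment, N m; "width": finger opening in m.
Only numpy, scipy, OpenCV 4.12 (cv2) and the standard library are available. Lean on these libraries where they do the work, as an engineer would, in place of code of your own. Each camera call takes 0.05 s, during which the arm holds its last target.

TASK

Close the steel filter housing: set the aluminium hand nut on the housing's threaded stud with its grip bar in line with the drain spout, turn it backward (anticlockwise from above) under light pressure until you feel the thread start drop, then run it on clockwise until it sits fully home on the lid, and let go. Be gentle, never force the thread, and leave the other things on the bench alone.

Things in the scene. Friction and masses are not known exactly. Their poses are not given: they have to be found in the camera images.
- nut: Hand nut of bare aluminium, standing mouth down, 0.11 kg. Hub 14-sided, 43 mm wide, 36 mm high, closed on top, with one grip bar on it. Blind bore from below, 30 mm wide, 31 mm deep, with two opposite inward lugs in line with the bar: underside 10 mm above the nut's, 3.5 mm high, 5 mm wide (24 degrees). Origin: centre of the underside; z up, x along the bar. Half a turn gives the same nut.
- bar (a point): Middle of the nut's grip bar, 47.5 mm above the nut's underside, on its axis; axes as the nut's. The bar is 50 mm long (x), 10 mm thick (y) and 23 mm high (36 to 59 mm above the underside). Grip it across its thickness, from above.
- housing: Fixed steel filter housing, 112 mm wide, lid top 70 mm above the bench; the threaded stud rises from the lid's centre. A drain spout (20 mm thick at its end, 30 mm above the bench) sticks out to 80 mm from the axis towards the housing's own -x. Origin: bottom centre; z up.
- seat (a point): Centre of the lid's top, on the stud's axis: the nut's underside is here when home. Axes as the housing's. Stud: 27 mm over the thread, core 17 mm, 29 mm high, two-start right-hand thread (clockwise runs down), lead 18 mm a turn. From the gap, about 140 degrees clockwise bring the nut onto the lid, 40 more make it tight (not needed). It has 2 mm of vertical play in the thread, stays where left.
- lands (a point): On the stud's axis, 25 mm above seat: level of flat lands round the stud's top. A nut whose lugs stand on them has its underside 15.5 mm over seat. Two opposite 38-degree gaps in the lands are the thread starts. At the anticlockwise edge of each gap a dog stands 4 mm above the land: clockwise on the lands the nut jams on a dog; anticlockwise, it drops 8 mm into the gap and meets the dog.
- clock (a point): Same point as lands. The angle of the gaps differs from start to start and is NOT in any reading: feel for it. With the nut's bar along the housing's x (within 10 degrees) the lugs always stand on the lands, and the drop comes after 25 to 115 degrees of anticlockwise turn (seen from above) with a light push down of a few newtons. Over 25 N of push or 0.4 N m of torque is too much.
- flask: Glass conical flask, 86 mm wide, 140 mm tall, standing beyond. Origin: bottom centre.
- beaker: Glass beaker, 68 mm wide, 85 mm tall. Origin: bottom centre.
- beaker2: Glass beaker, 54 mm wide, 75 mm tall, at the side. Origin: bottom centre.
- jar: Amber glass jar, 64 mm wide, 100 mm tall. Origin: bottom centre.
- gasket: Flat rubber ring, 48 mm wide, 6 mm high. Origin: bottom centre.
- screwcap: Plain plastic bottle cap without a bar, 42 mm wide, 17 mm high. Origin: bottom centre.
- weight: Brass weight, 24 mm wide, 22 mm high. Origin: bottom centre.
- spatula: Spatula, 170 mm long, lying at the left side.

How it is judged:
By the outcome, as a careful person would: the job done as asked, in the order asked, and still so for the second after the job is handed in, with the robot touching nothing.
It also fails if it takes over 72 s, if anything falls off the work surface, if the arm or the gripper's body presses on something with over 40 N, if the wrist force passes 120 N, or if a joint passes its speed limit or range.

## Working session

There is one attempt and no reset: what is moved stays moved. The work goes in short steps, Python scripts to look and compute and a tool call to move; the robot and the scene stay as the last step left them, time stands still between calls to the robot, and variables do not carry over. Pictures are saved under pics/ and viewed, and the job is handed in when it is done.

Besides the shell and the picture viewer there is one more tool, called after "Call:" as name(argument=value, ...) on one line, values as JSON. send_rows: Moves the arm, as the interface text tells. Its arguments: {"type":"object","properties":{"steps":{"type":"array"},"force":{"type":"number"}},"required":["steps"]}

```bash
mkdir -p pics; cat > h.py <<'E'
import numpy as np, cv2
from bench import *
from scipy.spatial.transform import Rotation as R
def snap(n,f):
    p=camera_params(n); im,d=camera(n)
    cv2.imwrite(f'pics/{f}.png',im); np.savez(f'pics/{f}.npz',im=im,d=d,K=p['camera_matrix'],T=p['world_from_camera'])
def load(f):
    z=np.load(f'pics/{f}.npz'); return z['im'],z['d'],z['K'],z['T']
def cloud(f):
    im,d,K,T=load(f); v,u=np.mgrid[:d.shape[0],:d.shape[1]]
    P=np.stack([(u-K[0,2])/K[0,0]*d,(v-K[1,2])/K[1,1]*d,d],-1)
    W=P@T[:3,:3].T+T[:3,3]; W[d<=0]=np.nan; return W
def st():
    s=read_state(); print({k:np.round(s[k],4).tolist() for k in ('time','ee_pos','eef_rot','ft_force','torque','width','joint_positions')})
    print(np.round(R.from_quat(s['eef_rot']).as_matrix(),3).tolist()); return s
E
python3 - <<'E'
from h import *
st(); print(tip_extent)
for n in('top','side'): snap(n,n+'0'); print(np.round(camera_params(n)['world_from_camera'],3).tolist())
st()
E
```

```text
{'time': 0.0, 'ee_pos': [0.1922, 0.5943, 0.2109], 'eef_rot': [0.1557, 0.9878, -0.0007, -0.0001], 'ft_force': [-0.1667, -0.3405, -0.4667], 'torque': [0.0267, -0.0124, -0.0321], 'width': 0.087, 'joint_positions': [-1.2806, 0.3328, -0.0647, 1.4609, 0.0216, 1.3499, -0.0885]}
[[-0.951, 0.308, -0.0], [0.308, 0.951, -0.001], [-0.0, -0.001, -1.0]]
0.017
[[0.003, -0.993, 0.12, 0.44], [-1.0, -0.004, -0.009, 0.002], [0.01, -0.12, -0.993, 1.298], [0.0, 0.0, 0.0, 1.0]]
[[0.963, -0.176, 0.205, 0.369], [-0.27, -0.664, 0.697, -0.788], [0.013, -0.726, -0.687, 0.84], [0.0, 0.0, 0.0, 1.0]]
{'time': 0.1, 'ee_pos': [0.1922, 0.5944, 0.2109], 'eef_rot': [0.1557, 0.9878, -0.0006, -0.0001], 'ft_force': [0.9476, -0.4963, -0.6611], 'torque': [-0.041, -0.0008, 0.0158], 'width': 0.0869, 'joint_positions': [-1.2806, 0.3328, -0.0647, 1.4608, 0.0216, 1.3499, -0.0885]}
[[-0.951, 0.308, -0.0], [0.308, 0.951, -0.001], [-0.0, -0.001, -1.0]]
```

View pics/top0.png

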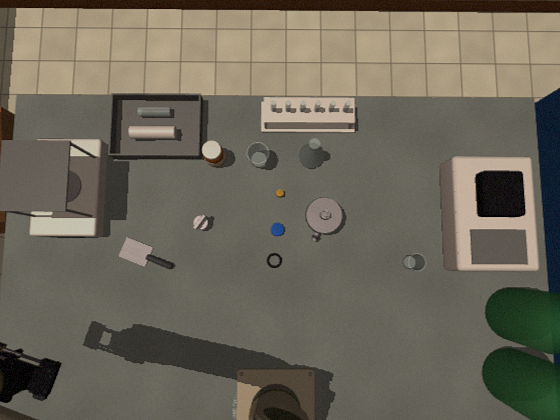

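View pics/side0.png

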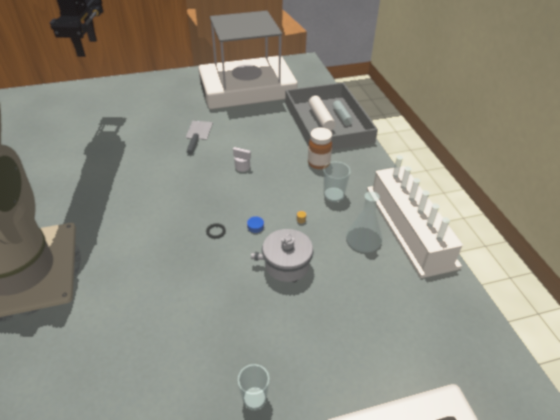

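The top view shows the nut at about (201,223), the housing at (324,215) with its spout end near (316,238), the jar at (213,153) and the beaker at (259,155). Next I'll measure these.

```bash
python3 - <<'E'
from h import *
for f,boxes in (('top0',{'nut':(185,205,218,242),'hous':(295,190,350,250)}),('side0',{'nut':(225,140,258,178),'hous':(245,225,320,290)})):
    W=cloud(f); im=load(f)[0]
    for n,(a,b,c,d) in boxes.items():
        w=W[b:d,a:c].reshape(-1,3); w=w[np.isfinite(w[:,0])]
        print(f,n,'zmax',np.nanmax(w[:,2]))
        bands={'nut':[(.01,.034),(.034,.045),(.045,.07)],'hous':[(.02,.042),(.05,.068),(.066,.074),(.08,.12)]}[n]
        for lo,hi in bands:
            q=w[(w[:,2]>lo)&(w[:,2]<hi)]
            if len(q)>3:
                (cx,cy),r=cv2.minEnclosingCircle(q[:,:2].astype(np.float32)*1000); e,v=np.linalg.eigh(np.cov(q[:,:2].T))
                print(lo,hi,len(q),q.mean(0).round(4),'mec',round(cx),round(cy),round(r),'ax',np.degrees(np.arctan2(v[1,1],v[0,1])).round(1),np.sqrt(e).round(4), q[:,2].mean().round(4))
        cv2.imwrite(f'pics/{f}_{n}.png',cv2.resize(im[b:d,a:c],None,fx=9,fy=9,interpolation=cv2.INTER_CUBIC))
        print(b,a)
E
```

```text
top0 nut zmax 0.06266884078963852
0.01 0.034 47 [0.5492 0.2273 0.029 ] mec 554 231 22 ax 68.3 [0.0114 0.0131] 0.029
0.034 0.045 74 [0.5548 0.2305 0.0369] mec 553 232 23 ax 55.0 [0.0101 0.0132] 0.0369
0.045 0.07 66 [0.5535 0.2312 0.0562] mec 554 230 24 ax 143.2 [0.0032 0.0144] 0.0562
205 185
top0 hous zmax 0.1022632685181748
0.02 0.042 46 [ 0.5113 -0.1191  0.035 ] mec 512 -120 14 ax 157.6 [0.0047 0.0077] 0.035
0.05 0.068 352 [ 0.5711 -0.1382  0.065 ] mec 574 -143 56 ax -152.5 [0.0295 0.0309] 0.065
0.066 0.074 810 [ 0.5739 -0.1426  0.0696] mec 574 -143 54 ax 135.6 [0.0276 0.0279] 0.0696
0.08 0.12 73 [ 0.5738 -0.1425  0.0946] mec 574 -143 13 ax 118.6 [0.0068 0.0073] 0.0946
190 295
side0 nut zmax 0.06375824494401305
0.01 0.034 103 [0.5514 0.2155 0.0222] mec 552 226 21 ax 167.1 [0.0054 0.0123] 0.0222
0.034 0.045 96 [0.5503 0.2229 0.0391] mec 554 230 24 ax 146.1 [0.0062 0.0126] 0.0391
0.045 0.07 113 [0.5544 0.2285 0.055 ] mec 557 232 26 ax 144.7 [0.0034 0.015 ] 0.055
140 225
side0 hous zmax 0.10337826223639845
0.02 0.042 357 [ 0.55   -0.1668  0.0321] mec 552 -106 95 ax 136.0 [0.0166 0.0414] 0.0321
0.05 0.068 252 [ 0.5632 -0.1817  0.0619] mec 574 -146 56 ax 161.7 [0.0165 0.0326] 0.0619
0.066 0.074 1317 [ 0.5726 -0.1497  0.0712] mec 575 -145 55 ax 122.9 [0.0282 0.0284] 0.0712
0.08 0.12 151 [ 0.5731 -0.1481  0.094 ] mec 575 -144 15 ax 112.7 [0.0064 0.0075] 0.094
225 245
```

Call:
send_rows(steps=[[0, 0, 0, -0.02, -0.01, 0, 0], [0, 0, 0, -0.044, -0.0225, 0, 0], [0, 0, 0, -0.044, -0.0225, 0, 0], [0, 0, 0, -0.044, -0.0225, 0, 0], [0, 0, 0, -0.044, -0.0225, 0, 0], [0, 0, 0, -0.044, -0.0225, 0, 0], [0, 0, 0, -0.044, -0.0225, 0, 0], [0, 0, 0, -0.044, -0.0225, 0, 0], [0, 0, 0, -0.044, -0.0225, 0, 0], [0, 0, 0, -0.044, -0.0225, 0, 0]])

```text
time: 1.1
ee_pos: [0.5217, 0.2633, 0.2062]
eef_rot: [0.148, 0.989, -0.003, -0.003]
ft_force: [1.1, 0.6, 0.1]
width: 0.0433
```

Call:
send_rows(steps=[[0, 0, 0, -0.02, -0.01, 0, 0], [0, 0, 0, -0.02, -0.01, 0, 0], [0, 0, 6, 0, 0, 0, 0], [0, 0, 6, 0, 0, 0, 0], [0, 0, 6, 0, 0, 0, 0], [0, 0, 0, 0, 0, 0, 0], [0, 0, 0, 0, 0, 0, 0], [0, 0, 0, 0, 0, 0, 0], [0, 0, 0, 0, 0, 0, 0], [0, 0, 0, 0, 0, 0, 0]])

```text
time: 2.1
ee_pos: [0.5594, 0.22, 0.2029]
eef_rot: [0.309, 0.951, -0.007, -0.003]
ft_force: [0.5, -0.3, -0.5]
width: 0.0438
```

```bash
python3 - <<'E'
from h import *
st(); snap('wrist','w1')
W=cloud('w1'); z=W[...,2]
print(np.nanmax(z)); m=(z>.05)&(z<.064)&(abs(W[...,0]-.5535)<.04)&(abs(W[...,1]-.231)<.04)
q=W[m]; print(len(q),q.mean(0)); c,s,a=cv2.minAreaRect(q[:,:2].astype(np.float32)*1000); print(c,s,a)
e,v=np.linalg.eigh(np.cov(q[:,:2].T)); print(np.degrees(np.arctan2(v[1,1],v[0,1])))
E
```

```text
{'time': 2.1, 'ee_pos': [0.5594, 0.22, 0.2029], 'eef_rot': [0.3089, 0.9511, -0.0066, -0.0031], 'ft_force': [0.494, -0.2945, -0.5118], 'torque': [-0.0014, 0.0264, -0.0418], 'width': 0.0438, 'joint_positions': [-0.6929, 0.2957, 0.2957, 1.5434, -0.0816, 1.3288, 0.554]}
[[-0.809, 0.588, -0.01], [0.588, 0.809, -0.011], [0.002, -0.014, -1.0]]
0.32930773092486665
556 [0.55366939 0.23309927 0.05972437]
(555.3956298828125, 232.15484619140625) (9.384893417358398, 50.33026123046875) 54.27503967285156
143.8101716160367
```

View pics/w1.png

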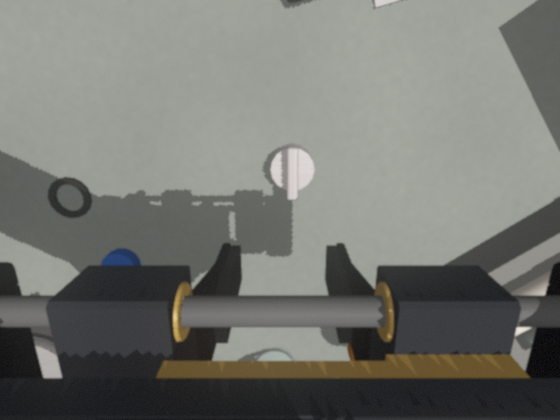

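The wrist view shows the nut at (292,168) with its bar vertical in the image, so the jaws are already square to it. The gasket (70,197) and cap (121,262) are clear of the gripper. I'll correct the tilt, centre over the nut and descend part-way.

Call:
send_rows(steps=[[-0.85, -0.1, -0.2, 0.011, 0.007, 0, 0], [0, 0, 0, 0, 0, 0.02, 0], [0, 0, 0, 0, 0, 0.03, 0], [0, 0, 0, 0, 0, 0.03, 0], [0, 0, 0, 0, 0, 0.02, 0], [0, 0, 0, 0, 0, 0, 0], [0, 0, 0, 0, 0, 0, 0], [0, 0, 0, 0, 0, 0, 0], [0, 0, 0, 0, 0, 0, 0], [0, 0, 0, 0, 0, 0, 0]])

```text
time: 3.15
ee_pos: [0.5543, 0.2413, 0.1052]
eef_rot: [0.304, 0.953, 0.007, 0.003]
ft_force: [-0.1, -0.1, -0.1]
width: 0.0432
```

```bash
cat >> h.py <<'E'
def to(x,y,z=None,yaw=None):
    s=st(); M=R.from_quat(s['eef_rot']).as_matrix(); p=s['ee_pos']; z=p[2] if z is None else z
    y0=np.degrees(np.arctan2(M[1,1],M[0,1])); yw=np.radians(y0 if yaw is None else yaw)
    G=np.array([[np.sin(yw)*-1*-1,0,0]]*3)
    Y=np.array([np.cos(yw),np.sin(yw),0]); Z=np.array([0,0,-1.]); X=np.cross(Y,Z); G=np.stack([X,Y,Z],1)
    print('yaw_y',y0.round(2),'shift tool',(M.T@(np.array([x,y,z])-p)).round(4),'turn deg',np.degrees(R.from_matrix(M.T@G).as_rotvec()).round(2))
E
python3 - <<'E'
from h import *
to(.5545,.2322,.0555,53.8)
E
```

```text
{'time': 3.15, 'ee_pos': [0.5543, 0.2413, 0.1052], 'eef_rot': [0.3039, 0.9527, 0.0067, 0.003], 'ft_force': [-0.1118, -0.0644, -0.1147], 'torque': [-0.0432, 0.0338, 0.033], 'width': 0.0432, 'joint_positions': [-0.7023, 0.3592, 0.2695, 1.6741, -0.1109, 1.1091, 0.5523]}
[[-0.815, 0.579, 0.01], [0.579, 0.815, 0.011], [-0.002, 0.015, -1.0]]
yaw_y 54.62 shift tool [-0.0053 -0.0081  0.0496] turn deg [0.83 0.09 0.82]
```

Call:
send_rows(steps=[[0.4, 0, 0.4, -0.003, -0.004, 0, 0], [0.2, 0, 0.2, -0.002, -0.002, 0, 0], [0, 0, 0, 0, 0, 0, 0], [0, 0, 0, 0, 0, 0, 0], [0, 0, 0, 0, 0, 0, 0], [0, 0, 0, 0, 0, 0, 0], [0, 0, 0, 0, 0, 0, 0], [0, 0, 0, 0, 0, 0, 0], [0, 0, 0, 0, 0, 0, 0], [0, 0, 0, 0, 0, 0, 0]])

```text
time: 4.15
ee_pos: [0.5557, 0.2329, 0.1065]
eef_rot: [0.31, 0.951, 0.002, 0.002]
ft_force: [-0.7, 0.6, -0.0]
width: 0.0435
```

```bash
python3 - <<'E'
from h import *
to(.5545,.2322,.0555,53.8)
E
```

```text
{'time': 4.15, 'ee_pos': [0.5557, 0.2329, 0.1065], 'eef_rot': [0.3095, 0.9509, 0.002, 0.0019], 'ft_force': [-0.7331, 0.6072, -0.008], 'torque': [-0.0532, 0.033, -0.0093], 'width': 0.0435, 'joint_positions': [-0.6969, 0.3599, 0.2761, 1.671, -0.1072, 1.1199, 0.55]}
[[-0.808, 0.589, 0.005], [0.589, 0.808, 0.003], [-0.002, 0.005, -1.0]]
yaw_y 53.94 shift tool [ 0.0007 -0.0016  0.051 ] turn deg [0.29 0.14 0.14]
```

Call:
send_rows(steps=[[0.2, 0.1, 0, 0, -0.001, 0.02, 0], [0, 0, 0, 0, 0, 0.02, 0], [0, 0, 0, 0, 0, 0.008, 0], [0, 0, 0, 0, 0, 0, 0], [0, 0, 0, 0, 0, 0, 0.3], [0, 0, 0, 0, 0, 0, 0.6], [0, 0, 0, 0, 0, 0, 1], [0, 0, 0, 0, 0, 0, 1], [0, 0, 0, 0, 0, 0, 1], [0, 0, 0, 0, 0, 0, 1]], force=20)

```text
time: 5.15
ee_pos: [0.5575, 0.2334, 0.0613]
eef_rot: [0.309, 0.951, 0.003, 0.003]
ft_force: [0.7, 0.3, 0.0]
width: 0.005
```

```bash
python3 - <<'E'
from h import *
to(.5545,.2322,.0555,53.8)
E
```

```text
{'time': 5.15, 'ee_pos': [0.5575, 0.2334, 0.0613], 'eef_rot': [0.3095, 0.9509, 0.0029, 0.0025], 'ft_force': [0.7212, 0.2938, 0.0319], 'torque': [0.0102, 0.0227, 0.0229], 'width': 0.005, 'joint_positions': [-0.6878, 0.411, 0.2675, 1.7064, -0.1242, 1.033, 0.5629]}
[[-0.808, 0.589, 0.007], [0.589, 0.808, 0.004], [-0.003, 0.007, -1.0]]
yaw_y 53.95 shift tool [ 0.0017 -0.0028  0.0058] turn deg [0.41 0.17 0.15]
```

```bash
python3 - <<'E'
from h import *
snap('side','s2'); snap('wrist','w2'); st()
im=load('s2')[0][90:210,190:310]; w=load('w2')[0][200:420,150:450]
a=cv2.resize(im,(400,400),interpolation=cv2.INTER_CUBIC); b=cv2.resize(w,(400,293)); b=cv2.copyMakeBorder(b,0,107,0,0,0)
cv2.imwrite('pics/c2.png',np.hstack([a,b]))
E
```

```text
{'time': 5.25, 'ee_pos': [0.5575, 0.2334, 0.0612], 'eef_rot': [0.3095, 0.9509, 0.0029, 0.0025], 'ft_force': [0.3822, -0.4234, -0.2519], 'torque': [-0.0592, 0.0119, 0.0093], 'width': 0.0019, 'joint_positions': [-0.6877, 0.4112, 0.2675, 1.7064, -0.1242, 1.0329, 0.5629]}
[[-0.808, 0.589, 0.007], [0.589, 0.808, 0.004], [-0.003, 0.007, -1.0]]
```

View pics/c2.png

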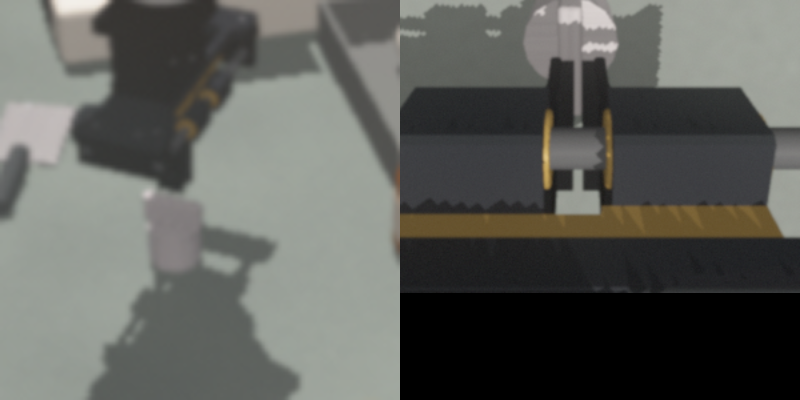

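```bash
python3 - <<'E'
from h import *
for f in('w2','s2'):
    W=cloud(f)
    for lo,hi in((.005,.034),(.034,.042),(.042,.05),(.05,.06),(.06,.07),(.07,.09),(.09,.12)):
        m=(abs(W[...,0]-.555)<.06)&(abs(W[...,1]-.232)<.06)&(W[...,2]>lo)&(W[...,2]<hi)
        q=W[m]
        if len(q)>3: print(f,lo,hi,len(q),q.mean(0).round(4),q.min(0).round(3),q.max(0).round(3), load(f)[0][m].mean(0).round())
p=camera_params('wrist'); T=p['world_from_camera'];print(T.round(3)); print(p['camera_matrix'])
s=read_state();M=R.from_quat(s['eef_rot']).as_matrix();print('cam in tool',(M.T@(T[:3,3]-s['ee_pos'])).round(4),(M.T@T[:3,:3]).round(3))
E
```

```text
w2 0.005 0.034 574 [0.5412 0.2427 0.0181] [0.534 0.218 0.005] [0.564 0.254 0.034] [128. 130. 135.]
w2 0.034 0.042 2136 [0.5514 0.2337 0.0371] [0.533 0.21  0.034] [0.575 0.254 0.042] [149. 150. 155.]
w2 0.042 0.05 71 [0.535  0.2465 0.0462] [0.533 0.241 0.042] [0.539 0.25  0.05 ] [132. 133. 138.]
w2 0.05 0.06 647 [0.5478 0.2381 0.0588] [0.533 0.219 0.05 ] [0.577 0.25  0.06 ] [139. 140. 145.]
w2 0.06 0.07 394 [0.5491 0.237  0.0605] [0.534 0.22  0.06 ] [0.575 0.248 0.062] [140. 141. 147.]
w2 0.07 0.09 557 [0.5499 0.2394 0.082 ] [0.543 0.231 0.072] [0.555 0.248 0.09 ] [49. 50. 51.]
w2 0.09 0.12 1305 [0.5501 0.239  0.1047] [0.543 0.226 0.09 ] [0.567 0.248 0.12 ] [40. 41. 42.]
s2 0.005 0.034 147 [0.5533 0.2169 0.017 ] [0.496 0.174 0.005] [0.615 0.291 0.034] [126. 127. 129.]
s2 0.034 0.042 81 [0.5499 0.2221 0.0376] [0.533 0.207 0.034] [0.575 0.243 0.042] [127. 126. 131.]
s2 0.042 0.05 43 [0.5537 0.2263 0.0462] [0.533 0.209 0.042] [0.576 0.244 0.05 ] [127. 127. 131.]
s2 0.05 0.06 58 [0.5543 0.2275 0.0554] [0.533 0.212 0.05 ] [0.576 0.245 0.06 ] [130. 130. 134.]
s2 0.06 0.07 32 [0.5551 0.228  0.0613] [0.535 0.21  0.06 ] [0.573 0.246 0.064] [140. 141. 145.]
s2 0.07 0.09 42 [0.5594 0.2265 0.0812] [0.543 0.218 0.073] [0.573 0.238 0.09 ] [75. 78. 76.]
s2 0.09 0.12 46 [0.5641 0.225  0.104 ] [0.555 0.21  0.091] [0.574 0.238 0.117] [63. 65. 64.]
[[ 0.588  0.769  0.25   0.489]
 [ 0.809 -0.562 -0.174  0.282]
 [ 0.007  0.305 -0.952  0.235]
 [ 0.     0.     0.     1.   ]]
[[347.75547152   0.         283.00881827]
 [  0.         347.75547152 203.09714882]
 [  0.           0.           1.        ]]
cam in tool [ 0.083   0.0002 -0.174 ] [[ 0.    -0.953 -0.302]
 [ 1.     0.    -0.   ]
 [ 0.    -0.302  0.953]]
```

View pics/w2.png

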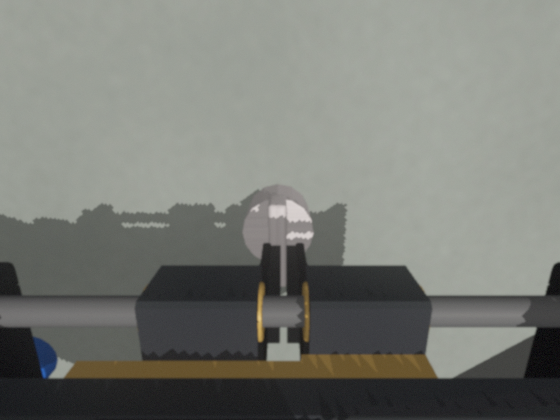

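View pics/s2.png

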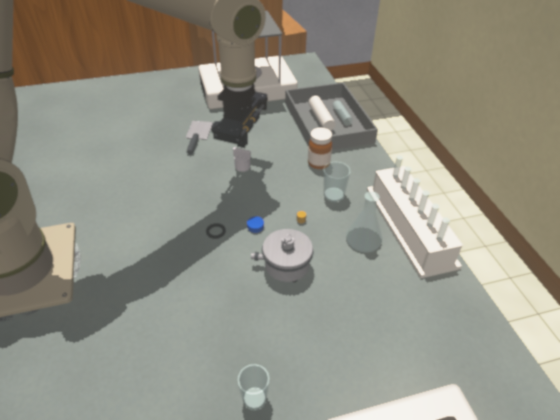

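```bash
python3 - <<'E'
from h import *
s=st();M=R.from_quat(s['eef_rot']).as_matrix();W=cloud('w2')
for u in (266,272,278,284,290,296,302):
    print(u,[ (v,((W[v,u]-s['ee_pos'])@M*1000).round().tolist()) for v in range(238,300,6)])
im=load('w2')[0][180:300,220:350]; cv2.imwrite('pics/c3.png',cv2.resize(im,None,fx=5,fy=5,interpolation=cv2.INTER_CUBIC))
E
```

```text
{'time': 5.25, 'ee_pos': [0.5575, 0.2334, 0.0612], 'eef_rot': [0.3095, 0.9509, 0.0029, 0.0025], 'ft_force': [0.3822, -0.4234, -0.2519], 'torque': [-0.0592, 0.0119, 0.0093], 'width': 0.0019, 'joint_positions': [-0.6877, 0.4112, 0.2675, 1.7064, -0.1242, 1.0329, 0.5629]}
[[-0.808, 0.589, 0.007], [0.589, 0.808, 0.004], [-0.003, 0.007, -1.0]]
266 [(238, [-2.0, -10.0, 24.0]), (244, [11.0, -8.0, -14.0]), (250, [10.0, -8.0, -20.0]), (256, [10.0, -8.0, -26.0]), (262, [10.0, -7.0, -33.0]), (268, [10.0, -7.0, -38.0]), (274, [10.0, -7.0, -43.0]), (280, [10.0, -7.0, -49.0]), (286, [11.0, -6.0, -54.0]), (292, [11.0, -6.0, -58.0]), (298, [32.0, -4.0, -96.0])]
272 [(238, [8.0, -6.0, 0.0]), (244, [4.0, -6.0, 1.0]), (250, [9.0, -5.0, -17.0]), (256, [9.0, -5.0, -24.0]), (262, [9.0, -5.0, -31.0]), (268, [9.0, -5.0, -36.0]), (274, [9.0, -4.0, -42.0]), (280, [9.0, -4.0, -46.0]), (286, [9.0, -4.0, -51.0]), (292, [10.0, -4.0, -57.0]), (298, [32.0, -3.0, -96.0])]
278 [(238, [8.0, -2.0, -0.0]), (244, [4.0, -3.0, 2.0]), (250, [9.0, -2.0, -17.0]), (256, [9.0, -2.0, -24.0]), (262, [9.0, -2.0, -30.0]), (268, [9.0
[... 625 characters left out ...]
(280, [9.0, 3.0, -46.0]), (286, [9.0, 3.0, -51.0]), (292, [8.0, 3.0, -55.0]), (298, [32.0, 2.0, -96.0])]
296 [(238, [-3.0, 8.0, 25.0]), (244, [10.0, 7.0, -13.0]), (250, [9.0, 7.0, -16.0]), (256, [9.0, 6.0, -24.0]), (262, [9.0, 6.0, -30.0]), (268, [9.0, 6.0, -36.0]), (274, [9.0, 6.0, -41.0]), (280, [9.0, 6.0, -46.0]), (286, [9.0, 5.0, -51.0]), (292, [9.0, 5.0, -55.0]), (298, [32.0, 4.0, -95.0])]
302 [(238, [-2.0, 12.0, 24.0]), (244, [10.0, 10.0, -13.0]), (250, [10.0, 9.0, -21.0]), (256, [10.0, 9.0, -27.0]), (262, [10.0, 9.0, -33.0]), (268, [11.0, 8.0, -39.0]), (274, [11.0, 8.0, -44.0]), (280, [10.0, 8.0, -49.0]), (286, [10.0, 8.0, -53.0]), (292, [10.0, 8.0, -57.0]), (298, [32.0, 5.0, -95.0])]
```

View pics/c3.png

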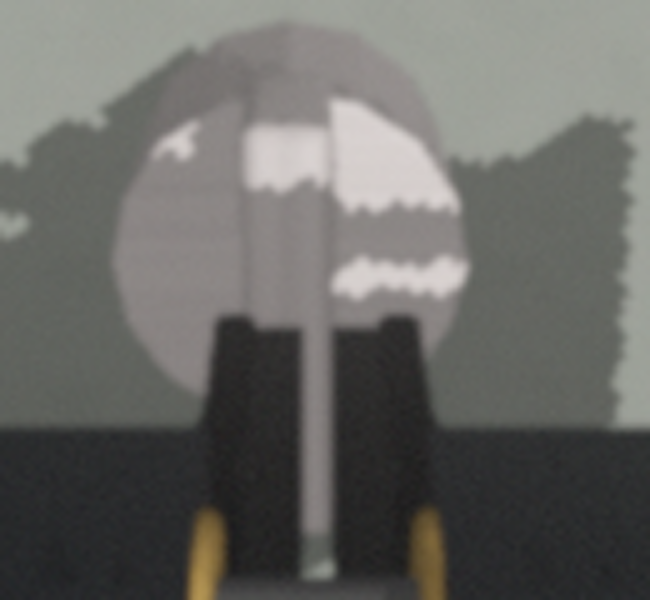

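The jaws closed on nothing. In the wrist depth image the fingertips end about 14 mm behind the reported TCP, where they should be 17 mm ahead of it. I'll check this against the earlier pictures.

```bash
python3 - <<'E'
from h import *
W=cloud('side0'); ee=np.array([.1922,.5943,.2109])
q=W[0:60,40:120].reshape(-1,3); q=q[np.isfinite(q[:,0])]; q=q[(q[:,2]>.12)&(np.hypot(q[:,0]-.192,q[:,1]-.594)<.15)]
M=R.from_quat([.1557,.9878,-.0007,-.0001]).as_matrix(); t=(q-ee)@M
print('side0 tips', t[t[:,2]>-.06][np.argsort(-t[t[:,2]>-.06][:,2])][::8].round(3)[:14].tolist())
s=[.5594,.22,.2029]; M=R.from_quat([.3089,.9511,-.0066,-.0031]).as_matrix(); W=cloud('w1')
t=(W.reshape(-1,3)-s)@M; m=(t[:,2]<.05)&np.isfinite(t[:,0]); k=t[m]; k=k[np.argsort(-k[:,2])]; print('w1',len(k),k[::60].round(3)[:14].tolist())
W=cloud('s2'); s=[.5575,.2334,.0612]; M=R.from_quat([.3095,.9509,.0029,.0025]).as_matrix(); t=(W[60:180,190:290].reshape(-1,3)-s)@M
im=load('s2')[0][60:180,190:290].reshape(-1,3).mean(1)
m=(t[:,2]<.06)&np.isfinite(t[:,0])&(im<70)&(np.hypot(t[:,0],t[:,1])<.05); k=t[m];k=k[np.argsort(-k[:,2])]; print('s2',len(k),k[::5].round(3)[:14].tolist())
E
```

```text
side0 tips [[-0.007, -0.038, -0.01], [0.007, -0.052, -0.014], [0.001, 0.04, -0.015], [-0.005, -0.051, -0.016], [-0.009, -0.053, -0.018], [0.006, 0.043, -0.02], [-0.01, -0.048, -0.021], [0.0, 0.044, -0.022], [-0.002, -0.054, -0.024], [0.006, 0.045, -0.025], [-0.002, -0.052, -0.025], [0.001, -0.05, -0.028], [-0.008, 0.043, -0.029], [-0.01, 0.054, -0.03]]
w1 74946 [[0.004, 0.022, -0.011], [0.01, 0.028, -0.013], [0.009, 0.026, -0.015], [0.01, 0.03, -0.016], [0.003, 0.022, -0.017], [0.01, 0.029, -0.018], [0.006, 0.022, -0.019], [-0.007, 0.022, -0.02], [0.01, 0.031, -0.021], [0.01, 0.029, -0.023], [0.008, 0.024, -0.023], [0.007, -0.021, -0.025], [-0.001, -0.021, -0.026], [0.002, 0.022, -0.027]]
s2 725 [[-0.007, 0.005, -0.017], [-0.002, -0.01, -0.019], [-0.009, -0.012, -0.023], [-0.008, 0.003, -0.025], [-0.011, -0.008, -0.027], [-0.009, -0.011, -0.032], [-0.008, -0.013, -0.036], [-0.01, -0.011, -0.039], [-0.008, -0.015, -0.044], [-0.013, -0.012, -0.046], [-0.01, 0.002, -0.049], [-0.011, -0.013, -0.053], [-0.012, -0.008, -0.056], [-0.039, 0.017, -0.097]]
```

All four views agree: the fingertips end about 12 mm behind the reported TCP, not 17 mm ahead of it, so I'll use the measured offset. I'll reopen above the bar, centre, and go about 33 mm lower with the jaws open, so the tips reach about 40 mm height.

Call:
send_rows(steps=[[0, 0, 0, 0, 0, -0.003, 0], [0.3, 0.1, 0, 0.0015, -0.0025, 0, 0], [0, 0, 0, 0, 0, 0, 0], [0, 0, 0, 0, 0, 0, 0], [0, 0, 0, 0, 0, 0.01, 0], [0, 0, 0, 0, 0, 0.01, 0], [0, 0, 0, 0, 0, 0.008, 0], [0, 0, 0, 0, 0, 0, 0], [0, 0, 0, 0, 0, 0, 0], [0, 0, 0, 0, 0, 0, 0]])

```text
time: 6.25
ee_pos: [0.5537, 0.2318, 0.0326]
eef_rot: [0.309, 0.951, -0.0, -0.0]
ft_force: [-0.1, 0.5, 0.5]
width: 0.0436
```

```bash
python3 - <<'E'
from h import *
to(.5545,.2322,.0275,53.8)
snap('wrist','w3')
im=load('w3')[0][180:300,190:380]; cv2.imwrite('pics/c4.png',cv2.resize(im,None,fx=4,fy=4,interpolation=cv2.INTER_CUBIC))
s=read_state();M=R.from_quat(s['eef_rot']).as_matrix();W=cloud('w3');t=(W-s['ee_pos'])@M
m=(W[...,2]>.056)&(W[...,2]<.063)&(np.hypot(W[...,0]-.5545,W[...,1]-.232)<.03);k=t[m];print(len(k),k.min(0),k.max(0))
E
```

```text
{'time': 6.25, 'ee_pos': [0.5537, 0.2318, 0.0326], 'eef_rot': [0.3095, 0.9509, -0.0005, -0.0001], 'ft_force': [-0.0969, 0.4981, 0.4679], 'torque': [-0.0122, 0.012, -0.0498], 'width': 0.0436, 'joint_positions': [-0.6836, 0.4439, 0.2615, 1.7292, -0.1328, 0.9866, 0.5686]}
[[-0.808, 0.589, -0.0], [0.589, 0.808, -0.001], [-0.0, -0.001, -1.0]]
yaw_y 53.95 shift tool [-0.0004  0.0008  0.0051] turn deg [-0.06  0.01  0.15]
1797 [-0.0105356  -0.02750965 -0.03030206] [ 0.02453675  0.02849159 -0.02329551]
```

View pics/c4.png

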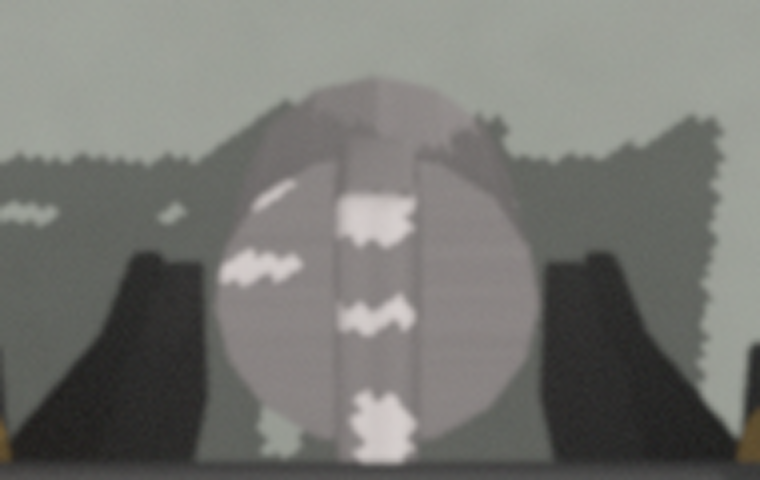

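The bar (crop columns 340–417) sits midway between the jaws (205 and 545). I'll go down 4 mm and close.

Call:
send_rows(steps=[[0, 0, 0, 0, 0, 0.004, 0], [0, 0, 0, 0, 0, 0, 0], [0, 0, 0, 0, 0, 0, 0.5], [0, 0, 0, 0, 0, 0, 1], [0, 0, 0, 0, 0, 0, 1], [0, 0, 0, 0, 0, 0, 1], [0, 0, 0, 0, 0, 0, 1], [0, 0, 0, 0, 0, 0, 1], [0, 0, 0, 0, 0, 0, 1], [0, 0, 0, 0, 0, 0, 1]], force=20)

```text
time: 7.3
ee_pos: [0.5544, 0.2321, 0.0294]
eef_rot: [0.31, 0.951, 0.0, 0.001]
ft_force: [0.6, -0.1, 0.3]
width: 0.01
```

```bash
python3 - <<'E'
from h import *
to(.5545,.2322,.0275,53.8)
E
```

```text
{'time': 7.3, 'ee_pos': [0.5544, 0.2321, 0.0294], 'eef_rot': [0.3095, 0.9509, 0.0003, 0.0006], 'ft_force': [0.6039, -0.092, 0.3443], 'torque': [-0.0254, -0.024, -0.0421], 'width': 0.01, 'joint_positions': [-0.6827, 0.4481, 0.2606, 1.731, -0.1344, 0.9787, 0.5698]}
[[-0.808, 0.589, 0.001], [0.589, 0.808, 0.0], [-0.001, 0.001, -1.0]]
yaw_y 53.94 shift tool [0.     0.0001 0.0019] turn deg [0.05 0.06 0.14]
```

The grasp is good: the opening reads 10.0 mm, and the nut's underside is at ee_z − 29.4 mm. I'll lift and start turning.

Call:
send_rows(steps=[[0, 0, 0, 0, 0, -0.02, 1], [0, 0, 0, 0, 0, -0.04, 1], [0, 0, 0, 0, 0, -0.045, 1], [0, 0, 0, 0, 0, -0.045, 1], [0, 0, 4, 0, 0, -0.02, 1], [0, 0, 8, 0, 0, 0, 1], [0, 0, 8, 0, 0, 0, 1], [0, 0, 8, 0, 0, 0, 1], [0, 0, 8, 0, 0, 0, 1], [0, 0, 4, 0, 0, 0, 1]])

```text
time: 8.3
ee_pos: [0.5528, 0.2311, 0.2053]
eef_rot: [0.627, 0.779, -0.001, -0.0]
ft_force: [0.3, -0.6, -0.5]
width: 0.0098
```

```bash
python3 - <<'E'
from h import *
to(.574,-.1435,.2,-110.7)
E
```

```text
{'time': 8.3, 'ee_pos': [0.5528, 0.2311, 0.2053], 'eef_rot': [0.6266, 0.7793, -0.0009, -0.0003], 'ft_force': [0.2885, -0.6145, -0.4695], 'torque': [-0.1293, 0.0563, -0.0281], 'width': 0.0098, 'joint_positions': [-0.7869, 0.2854, 0.3861, 1.5606, -0.1095, 1.319, -0.171]}
[[-0.215, 0.977, -0.002], [0.977, 0.215, -0.001], [-0.001, -0.002, -1.0]]
yaw_y 12.4 shift tool [-0.3705 -0.0597  0.0057] turn deg [-2.000e-02  1.300e-01  1.231e+02]
```

Call:
send_rows(steps=[[0, 0, 0, -0.02, -0.003, 0, 1], [0, 0, 0, -0.04, -0.0065, 0, 1], [0, 0, 0, -0.042, -0.007, 0, 1], [0, 0, 0, -0.042, -0.007, 0, 1], [0, 0, 0, -0.042, -0.007, 0, 1], [0, 0, 0, -0.042, -0.007, 0, 1], [0, 0, 0, -0.042, -0.007, 0, 1], [0, 0, 0, -0.042, -0.007, 0, 1], [0, 0, 0, -0.03, -0.005, 0, 1], [0, 0, 0, -0.01, -0.002, 0, 1]])

```text
time: 9.3
ee_pos: [0.5684, -0.1439, 0.2045]
eef_rot: [0.623, 0.782, -0.002, -0.001]
ft_force: [-0.6, -0.1, -0.5]
width: 0.0104
```

```bash
python3 - <<'E'
from h import *
to(.574,-.1435,.2,-110.7)
E
```

```text
{'time': 9.3, 'ee_pos': [0.5684, -0.1439, 0.2045], 'eef_rot': [0.623, 0.7822, -0.0019, -0.0007], 'ft_force': [-0.6149, -0.1189, -0.513], 'torque': [-0.1173, 0.0381, 0.0425], 'width': 0.0104, 'joint_positions': [-0.3282, 0.2767, 0.6029, 1.6046, -0.1579, 1.3131, 0.5232]}
[[-0.224, 0.975, -0.003], [0.975, 0.224, -0.002], [-0.001, -0.004, -1.0]]
yaw_y 12.92 shift tool [-0.0009  0.0056  0.0045] turn deg [-5.0000e-02  2.7000e-01  1.2362e+02]
```

Call:
send_rows(steps=[[0, 0.2, 5, 0, 0.003, 0, 1], [0, 0, 8.4, 0, 0.002, 0, 1], [0, 0, 8.4, 0, 0, 0, 1], [0, 0, 8.4, 0, 0, 0, 1], [0, 0, 8.4, 0, 0, 0, 1], [0, 0, 8.4, 0, 0, 0, 1], [0, 0, 8.4, 0, 0, 0, 1], [0, 0, 8.4, 0, 0, 0, 1], [0, 0, 8.4, 0, 0, 0, 1], [0, 0, 8.4, 0, 0, 0, 1]])

```text
time: 10.3
ee_pos: [0.5694, -0.1445, 0.2031]
eef_rot: [0.984, 0.176, -0.003, -0.003]
ft_force: [0.6, -0.1, -0.7]
width: 0.0096
```

```bash
python3 - <<'E'
from h import *
to(.574,-.1435,.2,-110.7)
E
```

```text
{'time': 10.3, 'ee_pos': [0.5694, -0.1445, 0.2031], 'eef_rot': [0.9843, 0.1762, -0.0033, -0.0032], 'ft_force': [0.5994, -0.1359, -0.733], 'torque': [-0.0905, 0.1, -0.0397], 'width': 0.0096, 'joint_positions': [-0.4943, 0.3289, 0.8334, 1.6057, -0.2516, 1.327, -0.8407]}
[[0.938, 0.347, -0.008], [0.347, -0.938, 0.005], [-0.005, -0.007, -1.0]]
yaw_y -69.7 shift tool [0.0047 0.0006 0.003 ] turn deg [-0.3   0.45 41.  ]
```

Call:
send_rows(steps=[[-0.3, 0.4, 8.4, 0.002, 0, 0, 1], [0, 0, 8.4, 0.002, 0, 0, 1], [0, 0, 8.4, 0, 0, 0, 1], [0, 0, 8.4, 0, 0, 0, 1], [0, 0, 5, 0, 0, 0, 1], [0, 0, 2, 0, 0, 0, 1], [0, 0, 0, 0, 0, 0, 1], [0, 0, 0, 0, 0, 0, 1], [0, 0, 0, 0, 0, 0, 1], [0, 0, 0, 0, 0, 0, 1]])

```text
time: 11.3
ee_pos: [0.5712, -0.1394, 0.2015]
eef_rot: [0.983, -0.183, -0.002, -0.003]
ft_force: [-0.1, -0.1, -0.6]
width: 0.0098
```

```bash
python3 - <<'E'
from h import *
to(.574,-.1435,.2,-110.7); snap('wrist','w5'); snap('side','s5'); snap('top','t5')
s=read_state();M=R.from_quat(s['eef_rot']).as_matrix()
W=cloud('w5')
def rp(n,q):
    if len(q)<4: print(n,len(q)); return
    (cx,cy),r=cv2.minEnclosingCircle(q[:,:2].astype(np.float32)*1000); e,v=np.linalg.eigh(np.cov(q[:,:2].T))
    print(n,len(q),q.mean(0).round(4),q.min(0).round(3),q.max(0).round(3),'mec',round(cx,1),round(cy,1),round(r,1),'ax',np.degrees(np.arctan2(v[1,1],v[0,1])).round(1))
d=np.hypot(W[...,0]-.574,W[...,1]+.1435)
z=W[...,2]
rp('spout',W[(d>.058)&(d<.085)&(z>.02)&(z<.045)])
rp('lid',W[(d<.06)&(z>.066)&(z<.074)]); rp('stud',W[(d<.02)&(z>.085)&(z<.105)])
sd=cloud('s5'); z=sd[...,2]; d=np.hypot(sd[...,0]-.574,sd[...,1]+.1435)
rp('nut s', sd[(d<.045)&(z>.15)&(z<.215)]); 
E
```

```text
{'time': 11.3, 'ee_pos': [0.5712, -0.1394, 0.2015], 'eef_rot': [0.9831, -0.1832, -0.0018, -0.0033], 'ft_force': [-0.1352, -0.103, -0.6043], 'torque': [-0.0441, 0.1627, -0.0429], 'width': 0.0098, 'joint_positions': [-0.5972, 0.3674, 0.9701, 1.6149, -0.3163, 1.3295, -1.5195]}
[[0.933, -0.36, -0.002], [-0.36, -0.933, 0.007], [-0.005, -0.006, -1.0]]
yaw_y -111.11 shift tool [0.0041 0.0029 0.0015] turn deg [-0.34  0.27 -0.41]
spout 0
lid 8017 [ 0.5852 -0.1491  0.0711] [ 0.523 -0.198  0.066] [ 0.628 -0.091  0.074] mec 574.2 -144.1 54.0 ax 64.8
stud 744 [ 0.5774 -0.145   0.0968] [ 0.561 -0.158  0.085] [ 0.588 -0.131  0.102] mec 574.3 -144.3 13.8 ax 69.1
nut s 348 [ 0.5668 -0.1546  0.1949] [ 0.55  -0.163  0.172] [ 0.592 -0.136  0.212] mec 570.7 -143.5 21.2 ax 162.6
```

View pics/w5.png

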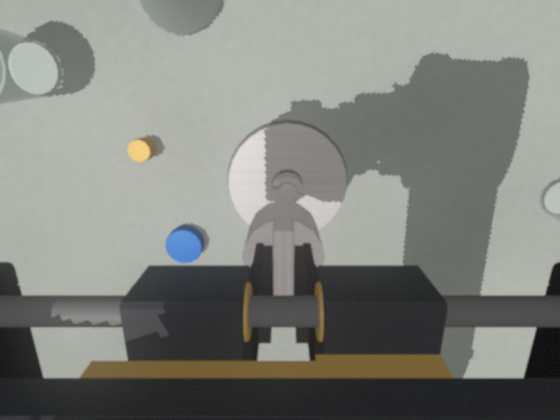

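View pics/s5.png

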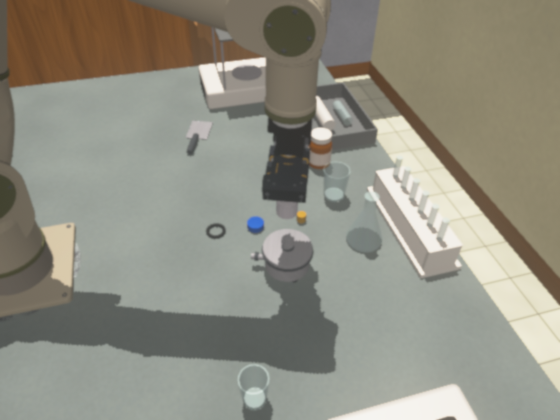

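The wrist view shows the held nut at about (285,240), just short of the stud at (288,183). In the side view the nut hangs clear above the lid, with the spout end near (256,256). I'll refine the spout direction from the first pictures.

```bash
python3 - <<'E'
from h import *
for f,c in(('top0',(.574,-.143)),('side0',(.575,-.1445)),('s5',(.575,-.1445))):
    W=cloud(f); dx=W[...,0]-c[0]; dy=W[...,1]-c[1]; d=np.hypot(dx,dy); z=W[...,2]
    for a,b in ((.06,.068),(.068,.076),(.072,.09)):
        m=(d>a)&(d<b)&(z>.022)&(z<.05)&(dx<0); an=np.degrees(np.arctan2(dy[m],dx[m]))%360
        if m.sum()>2: print(f,a,b,m.sum(),an.min().round(1),np.median(an).round(1),an.mean().round(1),an.max().round(1),z[m].mean().round(3),d[m].max())
# optical: box lid fit
im=load('side0')[0][235:275,240:290]; a=cv2.resize(im,(500,400),interpolation=cv2.INTER_CUBIC)
im=load('top0')[0][205:250,300:345]; b=cv2.resize(im,(400,400),interpolation=cv2.INTER_CUBIC)[:, :300]
cv2.imwrite('pics/c6.png',np.hstack([a,b]))
E
```

```text
top0 0.06 0.068 14 152.0 159.7 159.4 165.7 0.036 0.06797437709187278
top0 0.068 0.076 14 152.9 158.9 158.9 166.8 0.036 0.07559259049109537
top0 0.072 0.09 13 154.2 158.9 159.0 164.3 0.034 0.07953874364704012
side0 0.06 0.068 24 154.3 163.4 161.9 167.5 0.037 0.06693502863709869
side0 0.068 0.076 32 154.3 163.7 162.8 168.5 0.037 0.07585973566933651
side0 0.072 0.09 26 156.2 162.7 162.1 167.7 0.036 0.08005486926681825
s5 0.06 0.068 24 154.7 163.1 161.7 167.9 0.036 0.06724188201186707
s5 0.068 0.076 32 155.9 163.4 163.1 168.3 0.037 0.07581303860704687
s5 0.072 0.09 26 156.5 162.5 162.3 167.9 0.036 0.08041750032080115
```

View pics/c6.png

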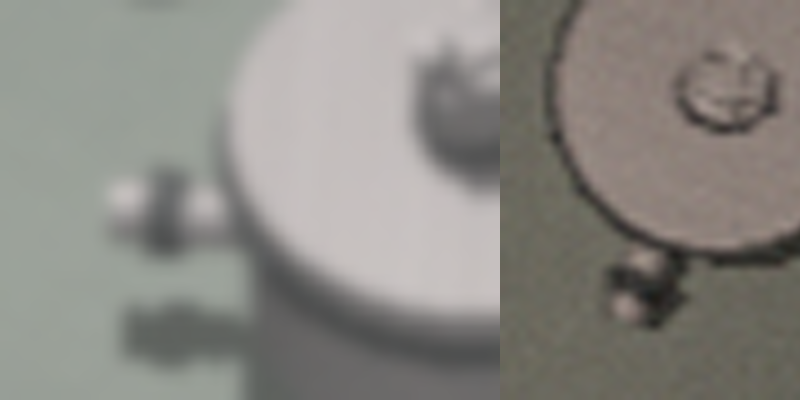

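Call:
send_rows(steps=[[-0.2, 0.2, -0.5, 0.003, 0.002, 0, 1], [0, 0, 0, 0.001, 0.001, 0.02, 1], [0, 0, 0, 0, 0, 0.02, 1], [0, 0, 0, 0, 0, 0.015, 1], [0, 0, 0, 0, 0, 0, 1], [0, 0, 0, 0, 0, 0, 1], [0, 0, 0, 0, 0, 0, 1], [0, 0, 0, 0, 0, 0, 1], [0, 0, 0, 0, 0, 0, 1], [0, 0, 0, 0, 0, 0, 1]])

```text
time: 12.45
ee_pos: [0.5765, -0.1452, 0.1479]
eef_rot: [0.984, -0.178, 0.002, -0.001]
ft_force: [-0.5, 0.1, -1.2]
width: 0.0097
```

```bash
python3 - <<'E'
from h import *
to(.5743,-.1440,.115,-110.2); snap('side','s6'); snap('wrist','w6')
a=cv2.resize(load('s6')[0][180:290,230:340],(440,440),interpolation=cv2.INTER_CUBIC); b=cv2.resize(load('w6')[0][130:270,220:340],(360,420)); b=cv2.copyMakeBorder(b,0,20,0,0,0)
cv2.imwrite('pics/c7.png',np.hstack([a,b]))
E
```

```text
{'time': 12.45, 'ee_pos': [0.5765, -0.1452, 0.1479], 'eef_rot': [0.9841, -0.1777, 0.0025, -0.0008], 'ft_force': [-0.4924, 0.1063, -1.2321], 'torque': [-0.0549, 0.1274, 0.023], 'width': 0.0097, 'joint_positions': [-0.561, 0.4236, 0.9378, 1.6732, -0.3626, 1.2248, -1.4697]}
[[0.937, -0.35, 0.005], [-0.35, -0.937, 0.001], [0.005, -0.002, -1.0]]
yaw_y -110.47 shift tool [-0.0026 -0.0003  0.0329] turn deg [-0.14 -0.26 -0.27]
```

View pics/c7.png

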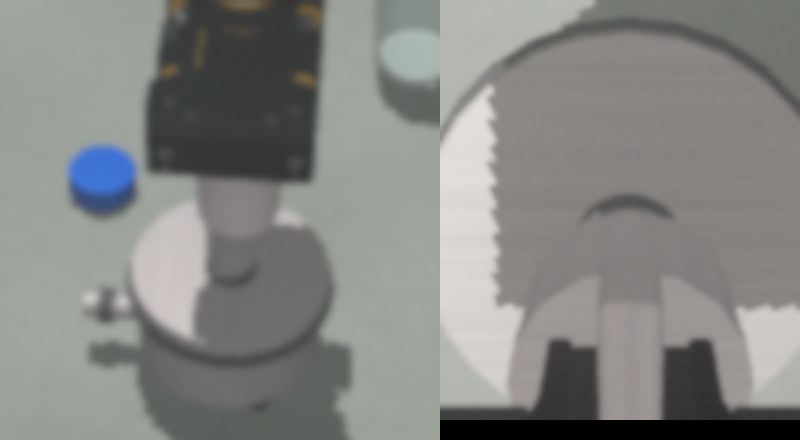

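The nut hangs centred over the stud in both views. I'll correct by 2 mm and lower it.

Call:
send_rows(steps=[[0, -0.15, 0, -0.0018, 0, 0, 1], [0, 0, 0, 0, 0, 0, 1], [0, 0, 0, 0, 0, 0.005, 1], [0, 0, 0, 0, 0, 0.005, 1], [0, 0, 0, 0, 0, 0.003, 1], [0, 0, 0, 0, 0, 0, 1], [0, 0, 0, 0, 0, 0, 1], [0, 0, 0, 0, 0, 0, 1], [0, 0, 0, 0, 0, 0, 1], [0, 0, 0, 0, 0, 0, 1]])

```text
time: 13.55
ee_pos: [0.5744, -0.1445, 0.1334]
eef_rot: [0.984, -0.178, 0.001, -0.001]
ft_force: [0.2, 0.1, -1.3]
width: 0.01
```

```bash
python3 - <<'E'
from h import *
to(.5743,-.1440,.115,-110.2)
E
```

```text
{'time': 13.55, 'ee_pos': [0.5744, -0.1445, 0.1334], 'eef_rot': [0.9841, -0.1777, 0.0007, -0.001], 'ft_force': [0.2045, 0.1256, -1.3039], 'torque': [-0.048, 0.1998, 0.0062], 'width': 0.01, 'joint_positions': [-0.5552, 0.4361, 0.929, 1.6917, -0.3737, 1.2013, -1.4617]}
[[0.937, -0.35, 0.002], [-0.35, -0.937, 0.002], [0.001, -0.002, -1.0]]
yaw_y -110.47 shift tool [-0.0003 -0.0003  0.0184] turn deg [-0.13 -0.06 -0.27]
```

Call:
send_rows(steps=[[0, 0, 0, 0, 0, 0.003, 1], [0, 0, 0, 0, 0, 0.003, 1], [0, 0, 0, 0, 0, 0.003, 1], [0, 0, 0, 0, 0, 0.002, 1], [0, 0, 0, 0, 0, 0.001, 1], [0, 0, 0, 0, 0, 0.001, 1], [0, 0, 0, 0, 0, 0, 1], [0, 0, 0, 0, 0, 0, 1], [0, 0, 0, 0, 0, 0, 1], [0, 0, 0, 0, 0, 0, 1]])

```text
time: 14.55
ee_pos: [0.5745, -0.1444, 0.1193]
eef_rot: [0.984, -0.178, 0.001, -0.001]
ft_force: [-0.2, -0.1, -1.4]
width: 0.01
```

```bash
python3 - <<'E'
from h import *
to(.5743,-.1440,.115,-110.2)
E
```

```text
{'time': 14.55, 'ee_pos': [0.5745, -0.1444, 0.1193], 'eef_rot': [0.9841, -0.1777, 0.0008, -0.001], 'ft_force': [-0.1812, -0.0912, -1.3632], 'torque': [-0.0413, 0.1481, 0.01], 'width': 0.01, 'joint_positions': [-0.5468, 0.4512, 0.919, 1.7061, -0.3874, 1.1762, -1.4522]}
[[0.937, -0.35, 0.002], [-0.35, -0.937, 0.002], [0.001, -0.002, -1.0]]
yaw_y -110.47 shift tool [-0.0004 -0.0003  0.0043] turn deg [-0.13 -0.07 -0.27]
```

Call:
send_rows(steps=[[0, 0, 0, 0, 0, 0.001, 1], [0, 0, 0, 0, 0, 0.001, 1], [0, 0, 0, 0, 0, 0.001, 1], [0, 0, 0, 0, 0, 0.0005, 1], [0, 0, 0, 0, 0, 0.0005, 1], [0, 0, 0, 0, 0, 0.0005, 1], [0, 0, 0, 0, 0, 0.0005, 1], [0, 0, 0, 0, 0, 0.0005, 1], [0, 0, 0, 0, 0, 0, 1], [0, 0, 0, 0, 0, 0, 1]])

```text
time: 15.55
ee_pos: [0.5748, -0.1445, 0.1146]
eef_rot: [0.984, -0.178, 0.001, -0.001]
ft_force: [-1.4, -0.1, 0.9]
width: 0.0099
```

```bash
python3 - <<'E'
from h import *
to(.5743,-.1440,.115,-110.2)
E
```

```text
{'time': 15.55, 'ee_pos': [0.5748, -0.1445, 0.1146], 'eef_rot': [0.9841, -0.1777, 0.0012, -0.0014], 'ft_force': [-1.3641, -0.05, 0.9393], 'torque': [0.0548, 0.3748, 0.0512], 'width': 0.0099, 'joint_positions': [-0.543, 0.4564, 0.9152, 1.7106, -0.393, 1.1675, -1.4482]}
[[0.937, -0.35, 0.003], [-0.35, -0.937, 0.002], [0.002, -0.003, -1.0]]
yaw_y -110.47 shift tool [-0.0007 -0.0003 -0.0004] turn deg [-0.18 -0.11 -0.28]
```

The nut touched down at ee_z 114.6 mm, so its underside is at 85.2 mm, which is the land level. The push is about 2 N. Now I'll turn anticlockwise with a light push.

Call:
send_rows(steps=[[0, 0, -2, 0, 0, 0.0008, 1], [0, 0, -2, 0, 0, 0.0008, 1], [0, 0, -2, 0, 0, 0.0008, 1], [0, 0, -2, 0, 0, 0.0008, 1], [0, 0, -2, 0, 0, 0.0008, 1], [0, 0, -2, 0, 0, 0.0008, 1], [0, 0, -2, 0, 0, 0.0008, 1], [0, 0, -2, 0, 0, 0.0008, 1], [0, 0, -2, 0, 0, 0.0008, 1], [0, 0, -2, 0, 0, 0.0008, 1]])

```text
time: 16.55
ee_pos: [0.577, -0.1439, 0.114]
eef_rot: [1.0, 0.002, 0.004, -0.004]
ft_force: [-4.6, 2.6, 10.4]
width: 0.01
```

```bash
python3 - <<'E'
from h import *
to(.5743,-.1440,.115,-110.2)
E
```

```text
{'time': 16.55, 'ee_pos': [0.577, -0.1439, 0.114], 'eef_rot': [1.0, 0.0021, 0.0042, -0.0038], 'ft_force': [-4.6418, 2.6145, 10.4034], 'torque': [0.4198, 1.327, -0.0643], 'width': 0.01, 'joint_positions': [-0.4852, 0.4295, 0.8343, 1.7077, -0.3549, 1.1538, -1.118]}
[[1.0, 0.004, 0.008], [0.004, -1.0, 0.008], [0.008, -0.008, -1.0]]
yaw_y -89.76 shift tool [-0.0027  0.0001 -0.0011] turn deg [-0.51 -0.4  20.44]
```

Call:
send_rows(steps=[[-0.3, -0.2, -1, -0.0015, 0, -0.0005, 1], [-0.2, -0.2, -2, -0.001, 0, 0, 1], [0, 0, -2, 0, 0, 0.0004, 1], [0, 0, -2, 0, 0, 0.0004, 1], [0, 0, -2, -0.0002, 0, 0.0004, 1], [0, 0, -2, 0, 0, 0.0004, 1], [0, 0, -2, -0.0002, 0, 0.0004, 1], [0, 0, -2, 0, 0, 0.0004, 1], [0, 0, -2, 0, 0, 0.0004, 1], [0, 0, 0, 0, 0, 0.0004, 1]])

```text
time: 17.55
ee_pos: [0.5763, -0.1445, 0.1142]
eef_rot: [0.987, 0.161, 0.003, 0.002]
ft_force: [-2.1, 0.7, 6.6]
width: 0.0101
```

```bash
python3 - <<'E'
from h import *
to(.5746,-.1442,.115,-110.2)
E
```

```text
{'time': 17.55, 'ee_pos': [0.5763, -0.1445, 0.1142], 'eef_rot': [0.9869, 0.1612, 0.0028, 0.0022], 'ft_force': [-2.0808, 0.6903, 6.6003], 'torque': [0.1998, 0.8147, -0.0699], 'width': 0.0101, 'joint_positions': [-0.4478, 0.4085, 0.7724, 1.7075, -0.3075, 1.1446, -0.8367]}
[[0.948, 0.318, 0.006], [0.318, -0.948, -0.003], [0.005, 0.005, -1.0]]
yaw_y -71.45 shift tool [-0.0015 -0.0008 -0.0008] turn deg [ 0.2  -0.36 38.75]
```

Call:
send_rows(steps=[[0.1, -0.2, -2, -0.001, -0.0004, 0.0002, 1], [0, -0.1, -2, -0.0004, 0, 0.0004, 1], [0, 0, -2, 0, 0, 0.0004, 1], [0, 0, -2, -0.0002, 0, 0.0004, 1], [0, 0, -2, 0, 0, 0.0004, 1], [0, 0, -2, -0.0002, 0, 0.0004, 1], [0, 0, -2, 0, 0, 0.0004, 1], [0, 0, -2, -0.0002, 0, 0.0004, 1], [0, 0, -2, 0, 0, 0.0004, 1], [0, 0, -1, 0, 0, 0.0004, 1]])

```text
time: 18.55
ee_pos: [0.575, -0.1431, 0.1102]
eef_rot: [0.943, 0.334, -0.0, 0.002]
ft_force: [-0.1, 0.5, 2.0]
width: 0.0099
```

```bash
python3 - <<'E'
from h import *
to(.5746,-.1442,.115,-110.2)
E
```

```text
{'time': 18.55, 'ee_pos': [0.575, -0.1431, 0.1102], 'eef_rot': [0.9426, 0.3339, -0.0003, 0.002], 'ft_force': [-0.099, 0.4773, 1.9681], 'torque': [-0.0717, 0.1403, -0.0723], 'width': 0.0099, 'joint_positions': [-0.3963, 0.3955, 0.6995, 1.7082, -0.2728, 1.137, -0.5094]}
[[0.777, 0.629, 0.001], [0.629, -0.777, -0.004], [-0.002, 0.004, -1.0]]
yaw_y -50.99 shift tool [-0.001   0.0006 -0.0048] turn deg [ 0.24 -0.   59.21]
```

At about 60° anticlockwise the nut started down: ee_z fell from 114.2 to 110.2 mm and the push eased to 2–3 N. I'll stop turning and let it down into the gap.

Call:
send_rows(steps=[[0.1, 0, 0, -0.0004, 0.0004, 0.0008, 1], [0.1, 0, 0, 0, 0, 0.0008, 1], [0, 0, 0, 0, 0, 0.0008, 1], [0, 0, 0, 0, 0, 0.0008, 1], [0, 0, 0, 0, 0, 0.0006, 1], [0, 0, 0, 0, 0, 0.0006, 1], [0, 0, 0, 0, 0, 0.0004, 1], [0, 0, 0, 0, 0, 0.0004, 1], [0, 0, 0, 0, 0, 0.0004, 1], [0, 0, 0, 0, 0, 0, 1]])

```text
time: 19.55
ee_pos: [0.5749, -0.1436, 0.1068]
eef_rot: [0.943, 0.333, -0.001, -0.001]
ft_force: [-1.7, 1.3, 1.3]
width: 0.01
```

```bash
python3 - <<'E'
from h import *
to(.5746,-.1442,.115,-110.2)
E
```

```text
{'time': 19.55, 'ee_pos': [0.5749, -0.1436, 0.1068], 'eef_rot': [0.943, 0.3329, -0.0006, -0.0006], 'ft_force': [-1.741, 1.2603, 1.2867], 'torque': [0.0861, 0.3891, -0.0525], 'width': 0.01, 'joint_positions': [-0.3896, 0.402, 0.6969, 1.7081, -0.281, 1.1354, -0.5037]}
[[0.778, 0.628, -0.001], [0.628, -0.778, 0.001], [-0.001, -0.001, -1.0]]
yaw_y -51.11 shift tool [-0.0006  0.0002 -0.0082] turn deg [-5.000e-02  8.000e-02  5.909e+01]
```

The drop is confirmed: ee_z is 106.8 mm, about 8 mm below the lands, with 2.5 N of push. Now I'll run the nut on clockwise, following the thread down at 0.05 mm per degree.

Call:
send_rows(steps=[[0, 0, 2, -0.0003, 0, 0.0001, 1], [0, 0, 3, 0, 0, 0.0002, 1], [0, 0, 3, 0, 0, 0.0002, 1], [0, 0, 3, 0, 0, 0.0002, 1], [0, 0, 3, 0, 0, 0.0002, 1], [0, 0, 3, 0, 0, 0.0002, 1], [0, 0, 3, 0, 0, 0.0002, 1], [0, 0, 3, 0, 0, 0.0002, 1], [0, 0, 3, 0, 0, 0.0002, 1], [0, 0, 3, 0, 0, 0.0002, 1]])

```text
time: 20.55
ee_pos: [0.576, -0.1448, 0.1051]
eef_rot: [0.997, 0.076, 0.001, 0.001]
ft_force: [-1.5, 1.0, 2.7]
width: 0.0098
```

```bash
python3 - <<'E'
from h import *
to(.5746,-.1442,.115,-51)
E
```

```text
{'time': 20.55, 'ee_pos': [0.576, -0.1448, 0.1051], 'eef_rot': [0.9971, 0.0761, 0.0008, 0.0009], 'ft_force': [-1.5165, 0.9559, 2.6901], 'torque': [0.0732, 0.6483, 0.0339], 'width': 0.0098, 'joint_positions': [-0.4656, 0.4331, 0.8026, 1.7132, -0.3377, 1.1379, -0.9842]}
[[0.988, 0.152, 0.002], [0.152, -0.988, -0.002], [0.001, 0.002, -1.0]]
yaw_y -81.27 shift tool [-0.0013 -0.0008 -0.0099] turn deg [  0.13  -0.05 -30.27]
```

Call:
send_rows(steps=[[0, 0, 4, -0.0007, -0.0004, 0.0002, 1], [0, 0, 4, -0.0003, 0, 0.0002, 1], [0, 0, 4, 0, 0, 0.0002, 1], [0, 0, 4, -0.0002, 0, 0.0002, 1], [0, 0, 4, 0, 0, 0.0002, 1], [0, 0, 4, -0.0002, 0, 0.0002, 1], [0, 0, 4, 0, 0, 0.0002, 1], [0, 0, 4, -0.0002, 0, 0.0002, 1], [0, 0, 4, 0, 0, 0.0002, 1], [0, 0, 4, 0, 0, 0.0002, 1]])

```text
time: 21.55
ee_pos: [0.5751, -0.1455, 0.1031]
eef_rot: [0.959, -0.284, 0.002, 0.002]
ft_force: [-1.3, 0.4, 1.2]
width: 0.0098
```

```bash
python3 - <<'E'
from h import *
to(.5746,-.1442,.115,-51)
E
```

```text
{'time': 21.55, 'ee_pos': [0.5751, -0.1455, 0.1031], 'eef_rot': [0.9589, -0.2838, 0.0023, 0.0016], 'ft_force': [-1.2646, 0.3544, 1.2152], 'torque': [0.0633, 0.5178, 0.0481], 'width': 0.0098, 'joint_positions': [-0.5732, 0.4911, 0.9596, 1.724, -0.433, 1.1518, -1.6362]}
[[0.839, -0.544, 0.004], [-0.544, -0.839, -0.004], [0.005, 0.002, -1.0]]
yaw_y -122.97 shift tool [-0.001  -0.0008 -0.0119] turn deg [  0.28  -0.2  -71.97]
```

Call:
send_rows(steps=[[0.1, -0.1, 4, -0.0006, -0.0004, 0.0002, 1], [0, 0, 4, -0.0002, 0, 0.0002, 1], [0, 0, 4, 0, 0, 0.0002, 1], [0, 0, 4, -0.0002, -0.0002, 0.0002, 1], [0, 0, 4, 0, 0, 0.0002, 1], [0, 0, 4, -0.0002, 0, 0.0002, 1], [0, 0, 4, 0, -0.0002, 0.0002, 1], [0, 0, 4, -0.0002, 0, 0.0002, 1], [0, 0, 4, 0, 0, 0.0002, 1], [0, 0, 4, 0, 0, 0.0002, 1]])

```text
time: 22.55
ee_pos: [0.5758, -0.1449, 0.1012]
eef_rot: [0.795, -0.606, 0.004, 0.001]
ft_force: [-1.1, -0.3, 1.0]
width: 0.0098
```

```bash
python3 - <<'E'
from h import *
to(.5746,-.1442,.115,-51)
E
```

```text
{'time': 22.55, 'ee_pos': [0.5758, -0.1449, 0.1012], 'eef_rot': [0.7951, -0.6064, 0.0039, 0.0005], 'ft_force': [-1.1418, -0.2724, 0.9614], 'torque': [0.0387, 0.4827, -0.0108], 'width': 0.0098, 'joint_positions': [-0.6675, 0.5808, 1.1189, 1.7299, -0.5584, 1.1851, -2.2699]}
[[0.264, -0.964, 0.006], [-0.964, -0.264, -0.006], [0.007, -0.004, -1.0]]
yaw_y -164.66 shift tool [-0.0009  0.0009 -0.0138] turn deg [   0.25   -0.48 -113.66]
```

113.7° run on so far; ee_z is 101.2 mm, which matches the 18 mm lead. The last joint nears its limit, so I'll let go, rise, turn back half a turn and regrip.

Call:
send_rows(steps=[[0, 0, 0, 0, 0, 0, 0.5], [0, 0, 0, 0, 0, 0, 0], [0, 0, 0, 0, 0, 0, 0], [0, 0, 0, 0, 0, -0.015, 0], [0, 0, 0, 0, 0, -0.02, 0], [0, 0, -5, 0, 0, -0.01, 0], [0, 0, -8, 0, 0, 0, 0], [0, 0, -8.5, 0, 0, 0, 0], [0, 0, -8.5, 0, 0, 0, 0], [0, 0, -8.5, 0, 0, 0, 0]])

```text
time: 23.55
ee_pos: [0.5768, -0.1463, 0.1548]
eef_rot: [0.953, -0.302, 0.006, 0.003]
ft_force: [0.5, -0.5, 0.2]
width: 0.0435
```

```bash
python3 - <<'E'
from h import *
to(.5746,-.1442,.135,15.3)
E
```

```text
{'time': 23.55, 'ee_pos': [0.5768, -0.1463, 0.1548], 'eef_rot': [0.9532, -0.3023, 0.006, 0.0027], 'ft_force': [0.5035, -0.4864, 0.1889], 'torque': [0.0655, 0.1727, 0.0164], 'width': 0.0435, 'joint_positions': [-0.619, 0.4429, 1.018, 1.6723, -0.3911, 1.2372, -1.7029]}
[[0.817, -0.576, 0.01], [-0.576, -0.817, -0.009], [0.013, 0.002, -1.0]]
yaw_y -125.2 shift tool [-0.0033 -0.0005  0.0197] turn deg [   0.96   -0.22 -140.49]
```

Call:
send_rows(steps=[[0.3, -0.4, -8.5, -0.002, 0, 0, 0], [0, 0, -8.5, 0, 0, 0, 0], [0, 0, -8.5, 0, 0, 0, 0], [0, 0, -8.5, 0, 0, 0, 0], [0, 0, -8.5, 0, 0, 0, 0], [0, 0, -8.5, 0, 0, 0, 0], [0, 0, -8.5, 0, 0, 0, 0], [0, 0, -8.5, 0, 0, 0, 0], [0, 0, -8.5, 0, 0, 0, 0], [0, 0, -8.5, 0, 0, 0, 0]])

```text
time: 24.55
ee_pos: [0.5771, -0.1502, 0.1685]
eef_rot: [0.904, 0.428, 0.007, 0.006]
ft_force: [0.3, -0.0, 0.7]
width: 0.0436
```

```bash
python3 - <<'E'
from h import *
to(.5746,-.1442,.135,15.3)
E
```

```text
{'time': 24.55, 'ee_pos': [0.5771, -0.1502, 0.1685], 'eef_rot': [0.9036, 0.4282, 0.0075, 0.006], 'ft_force': [0.3371, -0.028, 0.6508], 'torque': [-0.0768, 0.2037, 0.0401], 'width': 0.0436, 'joint_positions': [-0.4067, 0.3307, 0.7206, 1.6512, -0.2305, 1.227, -0.3245]}
[[0.633, 0.774, 0.019], [0.774, -0.633, -0.005], [0.008, 0.017, -1.0]]
yaw_y -39.29 shift tool [ 0.0027 -0.0063  0.0334] turn deg [ 1.140e+00  3.000e-02 -5.459e+01]
```

Call:
send_rows(steps=[[0.5, 0, -8.5, 0.001, -0.003, 0, 0], [0.3, 0, -8.5, 0.001, -0.002, 0.005, 0], [0, 0, -8.5, 0, 0, 0.005, 0], [0, 0, -8.5, 0, 0, 0.005, 0], [0, 0, -8.5, 0, 0, 0.005, 0], [0, 0, -8, 0, 0, 0.005, 0], [0, 0, -3, 0, 0, 0, 0], [0, 0, 0, 0, 0, 0, 0], [0, 0, 0, 0, 0, 0, 0], [0, 0, 0, 0, 0, 0, 0]])

```text
time: 25.55
ee_pos: [0.5763, -0.1515, 0.1549]
eef_rot: [0.607, 0.794, 0.004, 0.008]
ft_force: [0.1, -0.2, 0.3]
width: 0.0434
```

```bash
python3 - <<'E'
from h import *
to(.5746,-.1442,.102,15.3); snap('wrist','w8')
W=cloud('w8');z=W[...,2];d=np.hypot(W[...,0]-.5746,W[...,1]+.1442)
q=W[(d<.03)&(z>.118)&(z<.136)]; 
im=load('w8')[0]
c,s,a=cv2.minAreaRect(q[:,:2].astype(np.float32)*1000); print(len(q),c,s,a,np.median(q[:,2]))
q=W[(d<.06)&(z>.064)&(z<.076)]; print('lid z',np.median(q[:,2]))
E
```

```text
{'time': 25.55, 'ee_pos': [0.5763, -0.1515, 0.1549], 'eef_rot': [0.6074, 0.7943, 0.0044, 0.0083], 'ft_force': [0.1196, -0.1965, 0.3396], 'torque': [-0.1046, 0.0095, -0.0186], 'width': 0.0434, 'joint_positions': [-0.2771, 0.3154, 0.5581, 1.6621, -0.1794, 1.1961, 0.5869]}
[[-0.262, 0.965, 0.018], [0.965, 0.262, -0.003], [-0.008, 0.017, -1.0]]
yaw_y 15.19 shift tool [ 0.0079 -0.0007  0.0529] turn deg [ 0.98  0.45 -0.11]
1318 (576.3724365234375, -143.19882202148438) (9.96239948272705, 49.88768005371094) 15.369548797607422 0.13145741939075983
lid z 0.07109677226121919
```

View pics/w8.png

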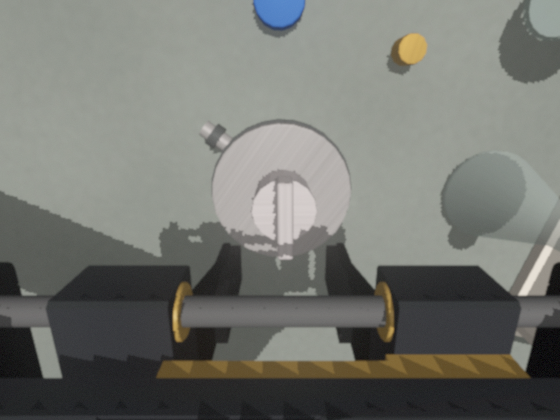

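The wrist view shows the nut sitting level and upright on the stud, with its bar at columns 278–295, rows 180–245, lined up with the open jaws. The bar top is at z 131.5 mm, so the underside is about 2 mm above the lid. I'll level the tool, centre and lower.

Call:
send_rows(steps=[[0.5, 0.2, 0.1, 0.004, 0, 0, 0], [0.2, 0.1, 0, 0.002, 0, 0, 0], [0, 0, 0, 0, 0, 0.005, 0], [0, 0, 0, 0, 0, 0.008, 0], [0, 0, 0, 0, 0, 0.005, 0], [0, 0, 0, 0, 0, 0, 0], [0, 0, 0, 0, 0, 0, 0], [0, 0, 0, 0, 0, 0, 0], [0, 0, 0, 0, 0, 0, 0], [0, 0, 0, 0, 0, 0, 0]])

```text
time: 26.6
ee_pos: [0.5745, -0.1449, 0.1349]
eef_rot: [0.609, 0.793, 0.001, 0.002]
ft_force: [0.2, -0.1, 0.3]
width: 0.0433
```

```bash
python3 - <<'E'
from h import *
to(.5752,-.1440,.102,15.3)
E
```

```text
{'time': 26.6, 'ee_pos': [0.5745, -0.1449, 0.1349], 'eef_rot': [0.6088, 0.7933, 0.0005, 0.0017], 'ft_force': [0.2436, -0.0915, 0.3083], 'torque': [-0.0394, -0.0119, -0.0434], 'width': 0.0433, 'joint_positions': [-0.2794, 0.3386, 0.5507, 1.6788, -0.1891, 1.1742, 0.5805]}
[[-0.259, 0.966, 0.003], [0.966, 0.259, -0.001], [-0.002, 0.003, -1.0]]
yaw_y 15.0 shift tool [0.0008 0.0008 0.0329] turn deg [ 0.16  0.12 -0.3 ]
```

Call:
send_rows(steps=[[0.1, 0.1, -0.3, 0.0006, 0.0006, 0.005, 0], [0, 0, 0, 0, 0, 0.01, 0], [0, 0, 0, 0, 0, 0.01, 0], [0, 0, 0, 0, 0, 0.005, 0], [0, 0, 0, 0, 0, 0, 0], [0, 0, 0, 0, 0, 0, 0], [0, 0, 0, 0, 0, 0, 0], [0, 0, 0, 0, 0, 0, 0], [0, 0, 0, 0, 0, 0, 0], [0, 0, 0, 0, 0, 0, 0]])

```text
time: 27.6
ee_pos: [0.5751, -0.1442, 0.1023]
eef_rot: [0.607, 0.795, 0.0, 0.0]
ft_force: [-0.2, 0.0, -0.0]
width: 0.0436
```

```bash
python3 - <<'E'
from h import *
to(.5752,-.1440,.102,15.3)
E
```

```text
{'time': 27.6, 'ee_pos': [0.5751, -0.1442, 0.1023], 'eef_rot': [0.6065, 0.7951, 0.0004, 0.0005], 'ft_force': [-0.1682, 0.0148, -0.0208], 'torque': [-0.0771, 0.0161, 0.0112], 'width': 0.0436, 'joint_positions': [-0.2684, 0.3748, 0.5391, 1.7082, -0.2112, 1.1156, 0.6008]}
[[-0.264, 0.964, 0.001], [0.964, 0.264, 0.0], [-0.0, 0.001, -1.0]]
yaw_y 15.32 shift tool [0.0002 0.0001 0.0003] turn deg [0.07 0.02 0.02]
```

Call:
send_rows(steps=[[0, 0, 0, 0, 0, 0, 0.5], [0, 0, 0, 0, 0, 0, 1], [0, 0, 0, 0, 0, 0, 1], [0, 0, 0, 0, 0, 0, 1], [0, 0, 0, 0, 0, 0, 1], [0, 0, 2, 0, 0, 0.0001, 1], [0, 0, 2, 0, 0, 0.0002, 1], [0, 0, 2, 0, 0, 0.0002, 1], [0, 0, 2, 0, 0, 0.0002, 1], [0, 0, 2, 0, 0, 0.0002, 1]], force=20)

```text
time: 28.6
ee_pos: [0.5754, -0.1443, 0.1021]
eef_rot: [0.676, 0.737, 0.001, 0.001]
ft_force: [-0.7, -0.2, 0.8]
width: 0.0098
```

```bash
python3 - <<'E'
from h import *
to(.5752,-.1440,.102,15.3)
E
```

```text
{'time': 28.6, 'ee_pos': [0.5754, -0.1443, 0.1021], 'eef_rot': [0.6758, 0.7371, 0.0008, 0.0007], 'ft_force': [-0.6922, -0.1762, 0.8026], 'torque': [-0.0372, 0.0798, -0.0066], 'width': 0.0098, 'joint_positions': [-0.2933, 0.3804, 0.5716, 1.7097, -0.2264, 1.1157, 0.4324]}
[[-0.087, 0.996, 0.002], [0.996, 0.087, 0.0], [0.0, 0.002, -1.0]]
yaw_y 4.97 shift tool [ 0.0003 -0.0002  0.0001] turn deg [ 1.300e-01  1.000e-02 -1.033e+01]
```

Call:
send_rows(steps=[[0, 0, 2, 0, 0, 0.0003, 1], [0, 0, 2, 0, 0, 0.0003, 1], [0, 0, 2, 0, 0, 0.0003, 1], [0, 0, 2, 0, 0, 0.0003, 1], [0, 0, 2, 0, 0, 0.0003, 1], [0, 0, 2, 0, 0, 0.0003, 1], [0, 0, 2, 0, 0, 0.0003, 1], [0, 0, 2, 0, 0, 0.0003, 1], [0, 0, 1, 0, 0, 0.0002, 1], [0, 0, 1, 0, 0, 0.0002, 1]])

```text
time: 29.6
ee_pos: [0.5754, -0.1446, 0.1013]
eef_rot: [0.787, 0.617, 0.001, 0.0]
ft_force: [-0.7, 0.2, 3.6]
width: 0.0097
```

```bash
python3 - <<'E'
from h import *
to(.5752,-.1440,.102,15.3)
E
```

```text
{'time': 29.6, 'ee_pos': [0.5754, -0.1446, 0.1013], 'eef_rot': [0.787, 0.617, 0.0012, 0.0005], 'ft_force': [-0.717, 0.1923, 3.6158], 'torque': [-0.0487, 0.5187, 0.0396], 'width': 0.0097, 'joint_positions': [-0.339, 0.3929, 0.6322, 1.7127, -0.256, 1.1171, 0.1285]}
[[0.239, 0.971, 0.003], [0.971, -0.239, 0.001], [0.001, 0.002, -1.0]]
yaw_y -13.81 shift tool [ 0.0005 -0.0004 -0.0007] turn deg [  0.15  -0.04 -29.11]
```

Call:
send_rows(steps=[[0, 0, 1.5, 0, 0, 0.0003, 1], [0, 0, 1.5, 0, 0, 0.0003, 1], [0, 0, 1.5, 0, 0, 0.0003, 1], [0, 0, 1.5, 0, 0, 0.0003, 1], [0, 0, 1.5, 0, 0, 0.0003, 1], [0, 0, 1.5, 0, 0, 0.0003, 1], [0, 0, 1, 0, 0, 0.0003, 1], [0, 0, 1, 0, 0, 0.0003, 1], [0, 0, 0, 0, 0, 0.0003, 1], [0, 0, 0, 0, 0, 0.0003, 1]])

```text
time: 30.6
ee_pos: [0.5755, -0.1444, 0.1012]
eef_rot: [0.847, 0.532, 0.002, -0.0]
ft_force: [-3.1, 0.6, 5.7]
width: 0.0098
```

```bash
python3 - <<'E'
from h import *
to(.5752,-.1440,.102,15.3)
E
```

```text
{'time': 30.6, 'ee_pos': [0.5755, -0.1444, 0.1012], 'eef_rot': [0.8468, 0.5318, 0.0023, -0.0005], 'ft_force': [-3.1121, 0.5935, 5.7185], 'torque': [0.1582, 0.7692, 0.0927], 'width': 0.0098, 'joint_positions': [-0.3674, 0.4014, 0.6714, 1.7144, -0.2779, 1.1195, -0.062]}
[[0.434, 0.901, 0.003], [0.901, -0.434, 0.003], [0.004, 0.002, -1.0]]
yaw_y -25.74 shift tool [ 0.0002 -0.0004 -0.0008] turn deg [  0.18  -0.21 -41.04]
```

The height has stayed at 101.2–101.3 mm through the last 12° of turn with 6 N of push, and the torque is only 0.09 N m, so the nut is on the lid. I'll let go, rise and check.

Call:
send_rows(steps=[[0, 0, 0, 0, 0, -0.0004, 1], [0, 0, 0, 0, 0, 0, 0.5], [0, 0, 0, 0, 0, 0, 0], [0, 0, 0, 0, 0, 0, 0], [0, 0, 0, 0, 0, -0.01, 0], [0, 0, 0, 0, 0, -0.02, 0], [0, 0, 0, 0, 0, -0.03, 0], [0, 0, 0, 0, 0, -0.02, 0], [0, 0, 0, 0, 0, 0, 0], [0, 0, 0, 0, 0, 0, 0]])

```text
time: 31.6
ee_pos: [0.5751, -0.1449, 0.1861]
eef_rot: [0.848, 0.531, 0.002, -0.0]
ft_force: [-0.6, 0.7, -0.6]
width: 0.0435
```

```bash
python3 - <<'E'
from h import *
to(.5752,-.1440,.19,-25); snap('wrist','w9'); snap('side','s9')
for f in('w9','s9'):
    W=cloud(f);z=W[...,2];d=np.hypot(W[...,0]-.5746,W[...,1]+.1442)
    q=W[(d<.03)&(z>.122)&(z<.136)]
    if len(q)>3:
        c,s,a=cv2.minAreaRect(q[:,:2].astype(np.float32)*1000); print(f,len(q),c,s,a,np.median(q[:,2]))
    q=W[(d<.03)&(z>.095)&(z<.112)]; print('hub top',np.median(q[:,2]),len(q))
    q=W[(d<.055)&(d>.025)&(z>.06)&(z<.078)]; print('lid z',np.median(q[:,2]))
a=cv2.resize(load('s9')[0][180:290,230:340],(440,440),interpolation=cv2.INTER_CUBIC); b=cv2.resize(load('w9')[0][90:270,200:380],(360,360)); b=cv2.copyMakeBorder(b,0,80,0,0,0)
cv2.imwrite('pics/c9.png',np.hstack([a,b]))
E
```

```text
{'time': 31.6, 'ee_pos': [0.5751, -0.1449, 0.1861], 'eef_rot': [0.8475, 0.5308, 0.0021, -0.0001], 'ft_force': [-0.5621, 0.7363, -0.6338], 'torque': [-0.1019, 0.1485, -0.0227], 'width': 0.0435, 'joint_positions': [-0.3982, 0.3188, 0.7044, 1.6206, -0.2171, 1.2785, -0.108]}
[[0.437, 0.9, 0.003], [0.9, -0.437, 0.002], [0.004, 0.002, -1.0]]
yaw_y -25.88 shift tool [ 0.0009 -0.0003 -0.0039] turn deg [ 0.12 -0.21 -0.88]
w9 951 (576.177490234375, -144.4339599609375) (49.456485748291016, 9.786661148071289) 64.30793762207031 0.12987324280201845
hub top 0.107050932062279 1726
lid z 0.07107876405654662
s9 102 (575.1317749023438, -145.98455810546875) (50.153343200683594, 10.101799011230469) 63.75674819946289 0.12982433301795648
hub top 0.10669830213576903 239
lid z 0.07112981835771504
```

View pics/c9.png

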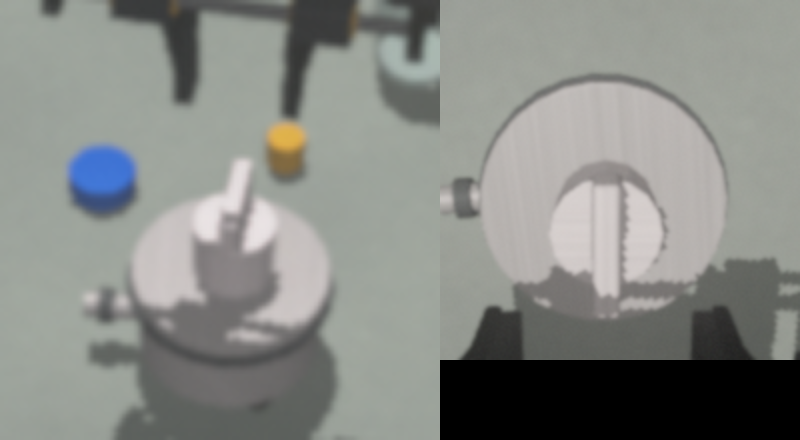

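Both views show the nut flat on the lid, with the gripper open and clear. Bar top minus lid is 58.8 mm (59 expected) and hub top minus lid is 35.6–36.0 mm (36 expected), so it is home. Handing in.

```bash
python3 - <<'E'
from h import *
print(close_job()); st()
E
```

```text
the job is handed in; nothing more can be done
None
the job is handed in; nothing more can be done
```

The filter housing is closed: the hand nut sits fully home on the lid, and I let go and handed the job in at about 32 s.

- **Setting:** I set the nut on the stud with its bar in line with the spout, to within about 1–2°.
- **Drop:** I turned it anticlockwise under a push that peaked near 12 N. The thread start drop came after roughly 50–60° and was about 8 mm deep.
- **Running on:** I turned it about 155° clockwise with one regrip. The highest torque I read about the nut's axis was 0.09 N m. Push and torque were read once a second, so I could have missed brief peaks between readings.
- **Last checks:** Two cameras put the bar top 58.8 mm above the lid (59 mm expected) and the hub top 35.6–36.0 mm above it (36 mm expected). The height stayed put through the last 12° of turn, and the gripper is open and clear.

**Disagreement:** The fingertips end about 12 mm behind the reported TCP (tool point), not 17 mm ahead as `tip_extent` says. Because of this my first grasp closed on air above the bar without touching anything. I used the measured offset from then on.

I did not turn the extra 40° to tighten the nut, as it was not needed. I saw no other bench object moved, though I did not measure their positions again at the end.

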